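Close the glue pot's bayonet lid

ROBOT

A 6-joint arm with a two-finger parallel gripper is mounted at the origin on a cart in front of the work surface, level with it; the furniture and walls round the work are solid. World frame = base frame: x ahead of the robot, y to its left, z up, the work surface at z = 0. Lengths are in mm, angles in rad, forces in N, time in s.
With the tool pointing down it reaches from about 375 to 825 mm from the base axis. Payload 5.5 kg.
Tool frame: the origin (TCP) lies midway between the tips of the shut fingers; the grasp point (between the pads) lies 19 mm behind it; z points along the fingers, y is the line along which they close (so a half turn about z gives the same grasp; the last joint's range is limited). The gripper opens to 85 mm and grips with 20 to 120 N. Pads are 22 mm wide; open, the fingers measure 114 mm over their backs; the gripper's body (76 mm by 85 mm) begins 54 mm behind the grasp point. The pads swing forward as they close: fully open they stand 13 mm farther back than shut.
Start: joints at [-1.115, 0.314, -0.047, 1.21, 0, 1.571], TCP at [264.105, -538.743, 231.299] pointing down, gripper open.
Joint ranges: [-2.67, 2.67], [-0.69, 1.73], [-1.03, 1.25], [-2.08, 2.16], [-1.42, 1.45], [-3.14, 3.14]. Speed limits (rad/s): [2.39, 2.39, 3.01, 3.14, 3.14, 3.14].

INTERFACE

Orientations are given as a rotation vector (axis times angle).
In Python, from rig import manip, imaging, job gives the robot as it stands.
- The arm moves only by the tool step_arm, never from a script. Its argument "series" is a list that holds one entry, the list of rows, each a list of 5 numbers: the shift along the tool's x, y, z in mm, then the turn about the tool's z in degrees, then the opening, from 0 (shut) to 1 (fully open). In form: [[[tx, ty, tz, turn, claw], ...]]. A call has 1 to 10 rows; each row shifts and turns the commanded pose from where the row before left it, along the tool's axes as they then stand; what a row does not reach is not made up. A row lasts 1/10 s, in which the tool goes at most 50 mm and 8.59 degrees, less where a joint would pass 70% of its speed; a pose out of reach is approached as far as the arm can. A call is refused whole if a number of a shift passes 50 or a number of a turn 8.59, either way. A call with a gripper value outside its range is refused whole. The fingers move at their own pace and stop on an object; the grip force is fixed at half the most. Time passes only in rows, so rows that do not move let the fingers close. It gives the time, the measured TCP pose, the force, the opening and the grip force at its end, in the units of the state.
- manip.state(): the state, without advancing time (a new reading comes with each control period).
- imaging.read_camera(name): name is "scene" or "top" or "wrist"; returns the picture (480x640x3 uint8, red, green, blue); there is no depth.
- imaging.camera_model(name): a dict with "fx", "fy", "cx", "cy" (pixels), "world_to_cam" (4x4, takes a point from world to camera coordinates); the wrist camera has in their place "mount" (4x4, takes a point from camera to tool coordinates, whose origin is the TCP and whose axes are the flange's). Camera axes: x right, y up, looking along -z (the intrinsics and any distortion apply to the point x, -y, -z); pixel columns grow to the right and rows downward; lengths in mm; the calibration is good to about 2 mm. The wrist camera is an equidistant fisheye: a pixel r from the principal point sees the ray r / f radians off the axis. A picture is of the moment at which its call begins: read the wrist's pose just before it. camera_model takes no time and is no camera call.
- job.finish_job(): hands the job in; it is judged then, once.
The state is a dict: "time_s": time; "joints": joint angles; "dq": joint speeds; "effort": joint torques, N m; "ee_pos": TCP position; "ee_rot": TCP orientation; "contact_force": force on the tool from outside, world axes, zero at the start; "wrist_torque": the same for the moment, N m; "width": opening from 0.0 (shut) to 1.0 (fully open); "grasp_force": force on a finger pad.
Only numpy, scipy, OpenCV 4.12 (cv2) and the standard library are available. Lean on these libraries where they do the work, as an engineer would, in place of code of your own. Each camera call takes 0.05 s, during which the arm holds its last target. There are 200 camera calls.

TASK

Close the dispenser's glue pot: set the lid down into the collar with its three pins through the three gaps until it sits on the rubber seal, then swing its handle clockwise (seen from above) until the ramps have drawn it down hand-tight on the seal and the handle resists firmly. Seals wear, so judge it by feel, do not force it to the end and crush the seal; let go and leave the things around undisturbed.

Things in the scene. Friction and masses are not known exactly. Their poses are not given: they have to be found in the camera images.
- pot: Round aluminium glue pot, fixed, 112 mm tall, on three rubber feet 14 mm high: foot plate 136 across, body 100 across, brass air nipple on its +x side, gauge on its +y side. Origin: centre of the foot plate's underside, z up. Inside is a black rubber seal: a soft lip (4 to 7 N) carries the lid, and 0.5 to 4 mm lower, unseen, begins a firm ring that yields 1 mm per 24 N.
- collar: Steel bayonet collar on the pot's mouth, same frame as the pot; top at z 112 mm, 112 across. Bore 93; three inward ramps narrow it to 77. Between them three gaps 15 wide, at 60, 180 and 300 deg about z from the x axis. Clockwise from each gap the ramp's underside falls from z 107 by 8 mm over 85 deg; a stop ends the turn at 95 deg. The ramps must at last press on the lid with 15 to 31 N.
- lid: Loose lid, about 0.3 kg, lies right way up. Origin: centre of its underside, z up, x along the handle. Disc 73 mm across, 14 thick; three radial pins 8 thick, centred 8 above the underside, tips at radius 44.5, at 0, 120 and 240 deg from x. With its pins over gaps (any of three ways) it drops in and rests on the seal with its origin 93.5 above the pot's. Clockwise = its yaw falls.
- grip_block (a point): Centre of the black grip block on the lid's axis, 60 mm above the lid's underside. Block 46 long (along the handle), 22 wide, 34 high, flat sides; its top is 77 above the underside. Fingers have free room beside it down to 45 above the underside.
- handle_end (a point): Centre of the handle's black end, 88 mm from the lid's axis and 37 above its underside; the end is 34 long, 19 wide, 15 high. Pushed sideways here the handle swings with under 3 N until, 30 to 70 deg on, the firm seal is met; then it stiffens by about 1 N per deg. Hand-tight is a push of 9 to 10 N here; at 6 N it is still loose, beyond about 12 N the seal is crushed. It stays where left.
- jar: Bystander: white primer jar with green screw cap, 56 across, 79 tall. Origin: centre of its underside.
- needle_tin: Bystander: flat round tin with green lid, 71 across, 32 tall. Origin: centre of its underside.
- gauge_block: Bystander: stepped steel gauge block, 24 x 50 x 32. Origin: centre of its underside.

How it is judged:
By the outcome, as a careful person would: the job done as asked, in the order asked, and still so for the second after the job is handed in, with the robot touching nothing.
It also fails if it takes over 69 s, if anything falls off the work surface, if the arm or the gripper's body presses on something with over 40 N, if the wrist force passes 120 N, or if a joint passes its speed limit or range.

## Working session

There is one attempt and no reset: what is moved stays moved. The work goes in short steps, Python scripts to look and compute and a tool call to move; the robot and the scene stay as the last step left them, time stands still between calls to the robot, and variables do not carry over. Pictures are saved under pics/ and viewed, at most 10 in all, crops included, and the job is handed in when it is done.

Besides the shell and the picture viewer there is one more tool, called after "Emit:" as name(argument=value, ...), one argument or row to a line, values as JSON. step_arm: Moves the arm, as the interface text tells. Its arguments: {"type":"object","properties":{"series":{"type":"array","items":{"type":"array","items":{"type":"array","items":{"type":"number"}}}}},"required":["series"]}

```bash
mkdir -p pics; python3 - <<'E'
from rig import manip, imaging, job
import cv2
print(manip.state())
for n in("scene","top","wrist"):
    im=imaging.read_camera(n); cv2.imwrite(f"pics/{n}0.png",im[:,:,::-1]); print(n,imaging.camera_model(n))
E
```

```text
{'time_s': 0.0, 'joints': array([-1.11502144e+00,  3.14219252e-01, -4.80901587e-02,  1.21018162e+00,
        3.37494073e-05,  1.57079073e+00]), 'dq': array([-7.77588264e-05, -2.75056488e-03, -6.07799897e-04, -8.36512791e-04,
       -5.13647199e-04, -1.02252398e-03]), 'effort': array([-9.29496964e-04, -5.39584172e+01,  3.39748836e+01,  1.92247453e-02,
        6.93470020e-05,  3.42532837e-05]), 'ee_pos': array([ 263.85110274, -538.22934336,  230.43375522]), 'ee_rot': array([-3.05875175e+00, -7.09382713e-01,  5.49465593e-04]), 'contact_force': array([-0.67826569, -0.81711515,  0.70619242]), 'wrist_torque': array([-0.02085564,  0.02839104, -0.00667922]), 'grasp_force': 0.0, 'width': 1.0019471205899848}
scene {'fx': 501.4278444461568, 'fy': 501.4278444461568, 'cx': 314.8226287248113, 'cy': 235.87820550072965, 'world_to_cam': array([[-7.96304781e-01, -6.04890678e-01, -2.44208497e-03,
         3.65306315e+02],
       [ 2.95925016e-01, -3.93083494e-01,  8.70582421e-01,
        -2.34533471e+02],
       [-5.27567134e-01,  6.92526270e-01,  4.92016549e-01,
        -9.54563372e+02],
       [ 0.00
[... 299 characters left out ...]
5e-01,  2.28681306e-03,  2.04874282e-01,
        -5.14349266e+02],
       [-2.04858622e-01, -5.73201577e-03,  9.78774790e-01,
        -1.60454887e+03],
       [ 0.00000000e+00,  0.00000000e+00,  0.00000000e+00,
         1.00000000e+00]])}
wrist {'fx': 371.64829954431775, 'fy': 371.64829954431775, 'cx': 322.29167934536196, 'cy': 240.96342647293665, 'mount': array([[-1.52223739e-03,  9.62119561e-01,  2.72623612e-01,
         7.08897895e+01],
       [ 9.99998470e-01,  1.22964391e-03,  1.24409843e-03,
        -4.72831613e-01],
       [ 8.61741471e-04,  2.72625088e-01, -9.62119961e-01,
        -1.42449923e+02],
       [ 0.00000000e+00,  0.00000000e+00,  0.00000000e+00,
         1.00000000e+00]])}
```

View pics/top0.png

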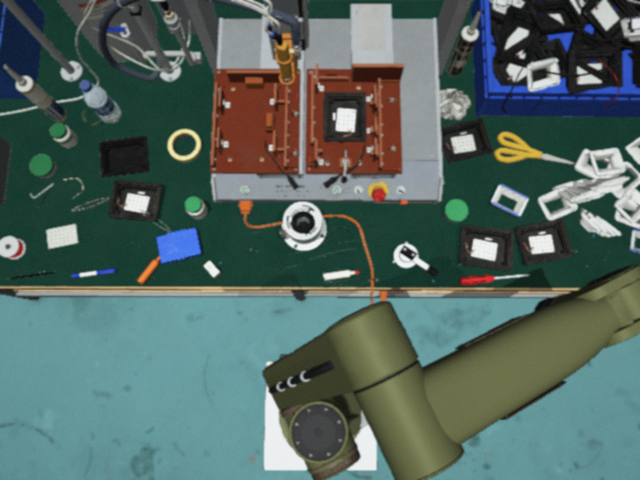

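View pics/scene0.png

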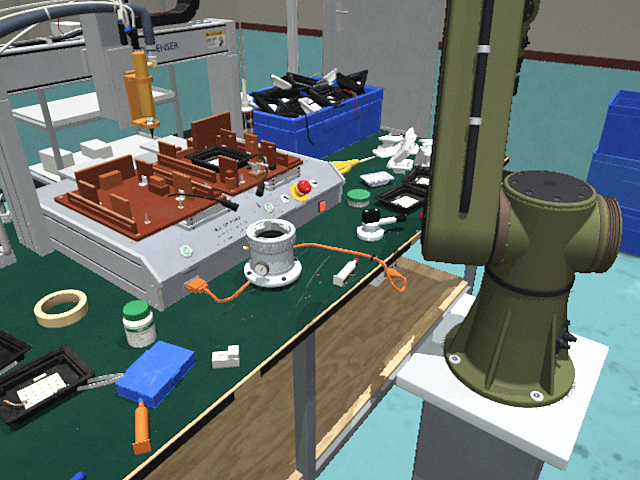

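The top view shows the pot at about (303,227), the lid at (407,254) with its handle toward (432,270), the jar at (195,208), the tin at (456,210) and the gauge block at (212,269). The scene view has the gauge on the pot at (262,268).

```bash
cat > h.py <<'E'
import numpy as np, cv2
from scipy.spatial.transform import Rotation as R
from rig import manip, imaging
def ray(n,uv,s=None):
    m=imaging.camera_model(n); uv=np.atleast_2d(uv).astype(float)
    d=(uv-[m['cx'],m['cy']])/m['fx']
    if n!='wrist':
        T=np.linalg.inv(m['world_to_cam']); v=np.c_[d[:,0],-d[:,1],-np.ones(len(d))]
    else:
        r=np.linalg.norm(d,axis=1)+1e-9; v=np.c_[d[:,0]/r*np.sin(r),-d[:,1]/r*np.sin(r),-np.cos(r)]
        W=np.eye(4); W[:3,:3]=R.from_rotvec(s['ee_rot']).as_matrix(); W[:3,3]=s['ee_pos']; T=W@m['mount']
    return T[:3,3], v@T[:3,:3].T
def plane(n,uv,z,s=None):
    o,d=ray(n,uv,s); return o+d*((z-o[2])/d[:,2])[:,None]
def proj(n,P,s=None):
    m=imaging.camera_model(n); P=np.atleast_2d(P).astype(float)
    if n!='wrist':
        W=m['world_to_cam']; c=P@W[:3,:3].T+W[:3,3]; return np.c_[m['cx']+m['fx']*c[:,0]/-c[:,2], m['cy']-m['fx']*c[:,1]/-c[:,2]]
    W=np.eye(4); W[:3,:3]=R.from_rotvec(s['ee_rot']).as_matrix(); W[:3,3]=s['ee_pos']; T=np.linalg.inv(W@m['mount'])
    c=P@T[:3,:3].T+T[:3,3]; x,y,z=c[:,0],-c[:,1],-c[:,2]; t=np.arctan2(np.hypot(x,y),z); h=np.hypot(x,y)+1e-9
    return np.c_[m['cx']+m['fx']*t*x/h, m['cy']+m['fx']*t*y/h]
def snap(name,f):
    s=manip.state(); im=imaging.read_camera(name)[:,:,::-1].copy(); cv2.imwrite(f,im); return s,im
def tool(s,P):
    "world point -> tool-frame offset"
    return R.from_rotvec(s['ee_rot']).inv().apply(np.array(P)-s['ee_pos'])
E
python3 - <<'E'
from h import *
for nm,uv,z in [("pot",(302,218),126),("lid",(406,256),14),("blk",(408,252),77),("hend",(432,270),37),("jar",(195,208),79),("tin",(456,210),32),("gb",(212,269),20)]:
    print(nm,plane("top",uv,z).round())
s=manip.state(); print(R.from_rotvec(s['ee_rot']).as_matrix().round(2))
im=cv2.imread('pics/top0.png'); c=cv2.resize(im[190:290,270:450],None,fx=4.4,fy=4.4,interpolation=cv2.INTER_CUBIC); cv2.imwrite('pics/c0.png',c)
E
```

```text
pot [[550.  53. 126.]]
lid [[ 460. -256.   14.]]
blk [[ 461. -254.   77.]]
hend [[ 414. -329.   37.]]
jar [[591. 373.  79.]]
tin [[ 599. -409.   32.]]
gb [[418. 326.  20.]]
[[ 0.9   0.44 -0.  ]
 [ 0.44 -0.9   0.  ]
 [-0.   -0.   -1.  ]]
```

View pics/c0.png

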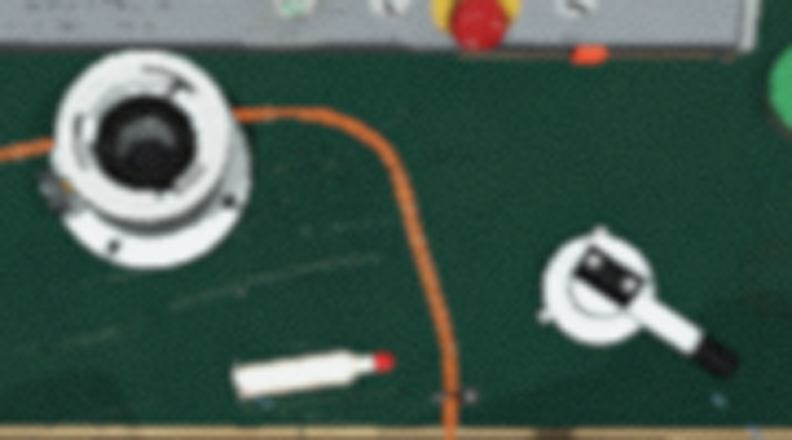

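Emit:
step_arm(
  series=[
    [[30,-17,-3,0,1],[30,-17,-3,0,1],[30,-17,-3,0,1],[30,-17,-3,0,1],[30,-17,-3,0,1],[30,-17,-3,0,1],[30,-17,-3,0,1],[30,-17,-3,0,1],[30,-17,-3,0,1],[30,-17,-3,0,1]],
  ],
)

```text
time_s: 1.15
ee_pos: [459.1, -252.7, 261.3]
ee_rot: [-3.06, -0.71, 0.0]
contact_force: [-0.1, -0.3, 0.1]
width: 0.996
grasp_force: 0.0
```

Emit:
step_arm(
  series=[
    [[0,0,0,-8,1],[0,0,0,-8,1],[0,0,0,-8,1],[0,0,0,-8,1],[0,0,0,0,1],[0,0,0,0,1]],
  ],
)

```text
time_s: 1.75
ee_pos: [458.5, -254.0, 261.1]
ee_rot: [-2.748, -1.521, 0.0]
contact_force: [0.0, 0.0, -0.4]
width: 1.0
grasp_force: 0.0
```

```bash
python3 - <<'E'
from h import *
s,im=snap("wrist","pics/w1.png"); print(s['time_s'],s['joints'].round(2),s['ee_pos'],s['contact_force'],R.from_rotvec(s['ee_rot']).as_matrix().round(3))
E
```

```text
1.75 [-0.51  0.16 -0.18  1.24 -0.    1.62] [ 458.4942377  -253.97175324  261.09333254] [ 0.03702489  0.03941115 -0.44524243] [[ 0.531  0.847 -0.   ]
 [ 0.847 -0.531  0.   ]
 [-0.    -0.    -1.   ]]
```

View pics/w1.png

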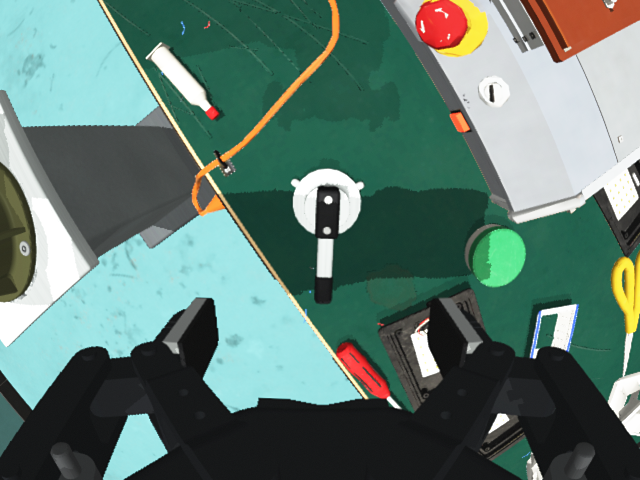

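The wrist picture shows the lid disc at (327,202), its block at (327,212) and the handle end at (324,290), with pins at (297,183) and (360,185). I'll measure these with masks.

```bash
python3 - <<'E'
from h import *
s=manip.state(); im=cv2.imread('pics/w1.png')
# white disc outer contour
hs=cv2.cvtColor(im,cv2.COLOR_BGR2HSV); w=((hs[...,1]<60)&(hs[...,2]>120)).astype(np.uint8)*255
w[:, :270]=0; w[:,385:]=0; w[:150]=0; w[250:]=0
dark=((im.max(2)<60)).astype(np.uint8)*255
dark[:, :290]=0; dark[:,360:]=0; dark[:150]=0; dark[320:]=0
cs,_=cv2.findContours(dark,cv2.RETR_EXTERNAL,cv2.CHAIN_APPROX_NONE)
for c in cs:
    if cv2.contourArea(c)>80: print("dark",cv2.contourArea(c),cv2.minAreaRect(c),cv2.boundingRect(c))
op=cv2.morphologyEx(w,cv2.MORPH_OPEN,cv2.getStructuringElement(2,(19,19)))
c=max(cv2.findContours(w,cv2.RETR_EXTERNAL,cv2.CHAIN_APPROX_NONE)[0],key=cv2.contourArea)[:,0]
P=plane("wrist",c,14,s)[:,:2]
from scipy.optimize import least_squares
m=np.ones(len(P),bool)
for _ in range(6):
    f=least_squares(lambda q:np.hypot(*(P[m]-q[:2]).T)-36.5,P.mean(0),loss='soft_l1')
    r=np.hypot(*(P-f.x).T)-36.5; m=abs(r)<1.5
print("disc",f.x,m.sum(),len(m))
Pp=plane("wrist",c,9,s)[:,:2]-f.x; rr=np.hypot(*Pp.T); k=rr>41
print("pins",np.c_[np.degrees(np.arctan2(Pp[k,1],Pp[k,0])),rr[k]].round(1)[::3].tolist())
for uv,z in [((327,212),77),((324,290),44)]: print(plane("wrist",uv,z,s))
E
```

```text
dark 771.0 ((328.2951354980469, 273.8624572753906), (42.85044860839844, 56.112545013427734), 47.91083526611328) (313, 250, 47, 54)
dark 1170.0 ((324.5, 214.5), (57.0, 69.0), 90.0) (290, 186, 70, 58)
disc [ 464.01511901 -253.83403817] 161 300
pins [[111.4, 41.7], [115.0, 43.7], [119.5, 43.0], [-9.6, 42.4], [-5.6, 43.7], [-1.8, 42.8]]
[[ 465.12427743 -251.75205977   77.        ]]
[[ 415.2478137  -326.51982783   44.        ]]
```

Emit:
step_arm(
  series=[
    [[4,4.5,20,0,1],[0,0,30,2.4,1],[0,0,30,0,1],[0,0,0,0,1],[0,0,0,0,1]],
  ],
)

```text
time_s: 2.3
ee_pos: [464.3, -252.9, 181.5]
ee_rot: [-2.778, -1.466, 0.001]
contact_force: [-0.5, -0.2, 0.6]
width: 0.998
grasp_force: 0.0
```

```bash
python3 - <<'E'
from h import *
s,im=snap("wrist","pics/w2.png"); print(s['time_s'],s['ee_pos'],R.from_rotvec(s['ee_rot']).as_matrix().round(3))
p=proj("wrist",[464.5,-253,14],s)[0]; print(p)
x0,y0=int(p[0])-90,int(p[1])-70
cv2.imwrite("pics/w2c.png",cv2.resize(im[y0:y0+200,x0:x0+180],None,fx=3,fy=3)); print(x0,y0)
E
```

```text
2.3 [ 464.27455894 -252.89621283  181.53193946] [[ 0.564  0.826 -0.001]
 [ 0.826 -0.564  0.001]
 [-0.    -0.001 -1.   ]]
[322.65213531 221.99870649]
232 151
```

View pics/w2c.png

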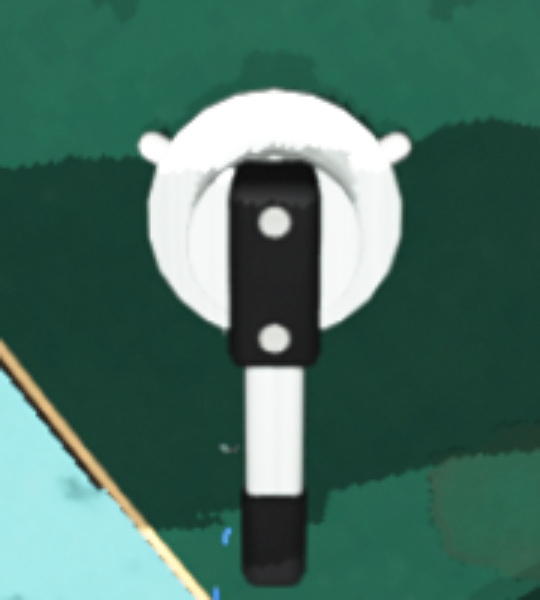

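The crop shows the disc squarely, with edges at columns 148 and 403, its top at row 90, pins at (150,147) and (397,147), and block screws at (274,222) and (274,338).

```bash
python3 - <<'E'
from h import *
from scipy.optimize import least_squares
s=manip.state(); im=cv2.imread('pics/w2.png'); w=np.zeros(im.shape[:2],np.uint8)
w[160:265,270:380]=((im.min(2)>95)*255)[160:265,270:380]
c=max(cv2.findContours(w,cv2.RETR_EXTERNAL,cv2.CHAIN_APPROX_NONE)[0],key=cv2.contourArea)[:,0]
for z in (13,14):
    P=plane("wrist",c,z,s)[:,:2]; q=P.mean(0); m=np.ones(len(P),bool)
    for _ in range(20):
        f=least_squares(lambda a:np.hypot(*(P[m]-a[:2]).T)-a[2],[*P.mean(0),36.5],loss='soft_l1',f_scale=.3); r=np.hypot(*(P-f.x[:2]).T)-f.x[2]; m=abs(r)<1.0
    print("disc",f.x,m.sum(),len(m),"tool",tool(s,[*f.x[:2],z]).round(2))
pts=np.array([(274,222),(274,338),(150,147),(397,147),(274,540)])/3+[232,151]
for p,z in zip(pts,(77,77,9,9,44)): print(tool(s,plane("wrist",p,z,s)[0]).round(2))
E
```

```text
disc [ 465.12634431 -254.91231334   36.59118937] 192 365 tool [ -1.26   0.76 169.52]
disc [ 465.25518376 -254.72031344   36.47391782] 192 365 tool [ -1.03   0.76 168.52]
[ 12.11   0.9  105.52]
[-15.93   0.88 105.52]
[ 18.32 -34.65 173.49]
[ 18.22  36.46 173.56]
[-89.22   0.91 138.52]
```

Emit:
step_arm(
  series=[
    [[-1.2,0.85,20,0,1],[0,0,35,0,1],[0,0,35,0,1],[0,0,30,0,1],[0,0,13,0,1],[0,0,0,0,1],[0,0,0,0,0],[0,0,0,0,0],[0,0,0,0,0],[0,0,0,0,0]],
  ],
)

```text
time_s: 3.35
ee_pos: [465.3, -254.9, 49.3]
ee_rot: [2.776, 1.467, 0.002]
contact_force: [0.3, 0.3, 0.7]
width: 0.329
grasp_force: 0.0
```

Emit:
step_arm(
  series=[
    [[0,0,0,0,0],[0,0,0,0,0],[0,0,0,0,0]],
  ],
)

```text
time_s: 3.65
ee_pos: [465.0, -254.6, 49.0]
ee_rot: [2.777, 1.468, 0.001]
contact_force: [-1.4, 1.5, 6.4]
width: 0.244
grasp_force: 64.6
```

Emit:
step_arm(
  series=[
    [[0,0,-10,0,0],[0,0,-25,0,0],[0,0,-40,0,0],[0,0,-40,0,0],[16,-8,-35,0,0],[35,-19,-30,0,0],[35,-19,-25,0,0],[35,-19,-20,0,0],[35,-19,-10,0,0],[35,-19,-10,0,0]],
  ],
)

```text
time_s: 4.65
ee_pos: [486.8, -37.2, 294.3]
ee_rot: [2.777, 1.467, 0.001]
contact_force: [1.4, -0.1, -3.5]
width: 0.246
grasp_force: 63.4
```

Emit:
step_arm(
  series=[
    [[0,0,0,0,0],[0,0,0,0,0],[0,0,0,0,0]],
  ],
)

```text
time_s: 4.95
ee_pos: [486.6, -39.3, 292.9]
ee_rot: [-2.778, -1.467, 0.002]
contact_force: [-0.8, -0.9, -3.2]
width: 0.245
grasp_force: 63.5
```

```bash
python3 - <<'E'
from h import *
s,im=snap("wrist","pics/w3.png"); print(s,proj("wrist",[550,53,126],s))
E
```

```text
{'time_s': 4.95, 'joints': array([-8.02679159e-02,  8.42006988e-02, -1.90451247e-01,  1.29724441e+00,
       -5.44342561e-04,  2.08946317e+00]), 'dq': array([-0.01770122,  0.00263031, -0.00289717, -0.00164862,  0.00253323,
        0.00185832]), 'effort': array([ 8.40992332e-01, -4.18266535e+01,  3.61342263e+01,  2.89816456e-02,
        2.68468499e-02, -1.99196758e-03]), 'ee_pos': array([486.55698418, -39.31971272, 292.88115703]), 'ee_rot': array([-2.77780756e+00, -1.46716214e+00,  1.91687036e-03]), 'contact_force': array([-0.81362059, -0.85025179, -3.17208402]), 'wrist_torque': array([-0.01704675,  0.01986394, -0.02559594]), 'grasp_force': 63.49743604660034, 'width': 0.24451399632539844} [[322.50496257  89.16197729]]
```

View pics/w3.png

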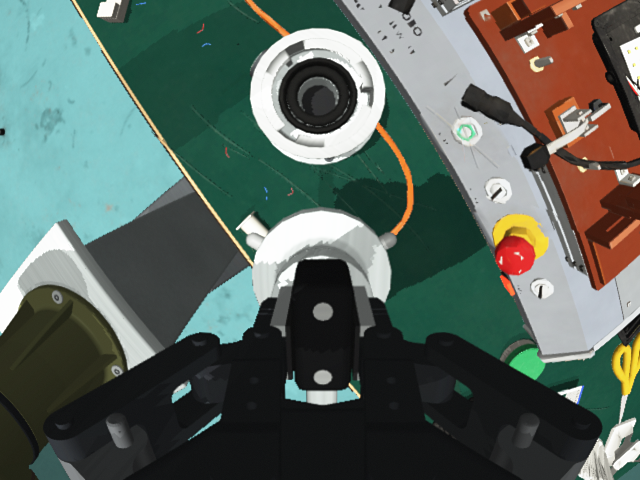

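The wrist picture shows the collar at about (317,90) with dark gap notches near (291,125), (370,108) and (312,58). The held lid hangs straight below the fingers at (322,260).

```bash
cat > fit.py <<'E'
from h import *
from scipy.optimize import least_squares
def fitc(P,q0,R0,tol):
    m=abs(np.hypot(*(P-q0).T)-R0)<6; q=np.array(q0,float)
    for _ in range(20):
        f=least_squares(lambda a:np.hypot(*(P[m]-a[:2]).T)-a[2],[*q,R0],loss='soft_l1',f_scale=.3); q=f.x[:2]
        m=abs(np.hypot(*(P-q).T)-f.x[2])<tol
    return f.x,m.sum()
E
python3 - <<'E'
from fit import *
s=manip.state(); im=cv2.imread('pics/w3.png'); g=cv2.cvtColor(im,cv2.COLOR_BGR2GRAY)
e=cv2.Canny(g,60,150); ys,xs=np.nonzero(e[10:175,230:405]); c=np.c_[xs+230,ys+10]
q=plane("wrist",(317,90),126,s)[0,:2]
for z,R0 in ((126,56),(126,38.5),(126,46.5)):
    P=plane("wrist",c,z,s)[:,:2]; print(z,R0,*fitc(P,q,R0,.8))
f,_=fitc(plane("wrist",c,126,s)[:,:2],q,56,.8); q=f[:2]; print(tool(s,[*q,126]))
# rectify at z=126: 4px/mm, image up=+x world
N=600; k=4.3; U,V=np.meshgrid(np.arange(N),np.arange(N))
W=np.c_[(q[0]+(N/2-V.ravel())/k),(q[1]+(N/2-U.ravel())/k),np.full(N*N,126.)]
uv=proj("wrist",W,s).astype(np.float32).reshape(N,N,2)
o=cv2.remap(im,uv[...,0],uv[...,1],cv2.INTER_CUBIC); cv2.imwrite("pics/rect.png",o)
E
```

```text
126 56 [545.2164744   53.60880641  55.75409028] 430
126 38.5 [544.43637131  55.22767397  36.47480569] 216
126 46.5 [546.42481175  54.57738177  45.48378913] 156
[110.18787803  -4.01983695 166.68482467]
```

View pics/rect.png

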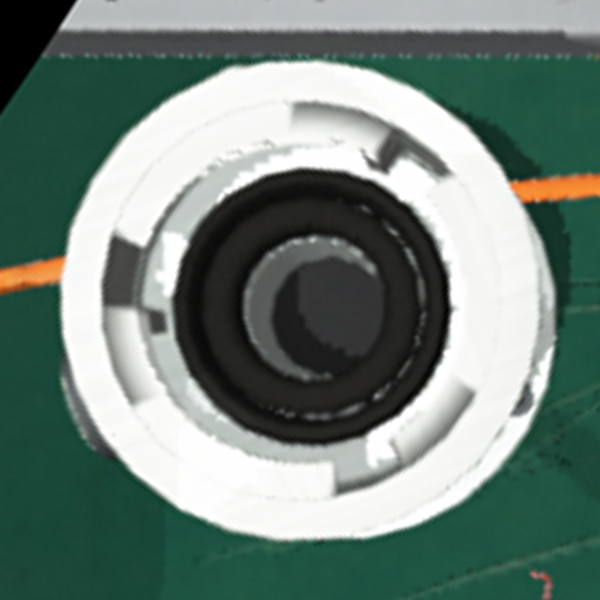

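The rectified collar view (up = world +x, left = +y) has dark gap notches centred near (422,150), (108,270) and (365,475). That puts the gaps at about -38.5, 81 and 201 deg, so the pot's yaw is about 21 deg. The gauge at (85,410), corrected for parallax, lies at about 111 deg and agrees. Next I'll refine this with an angular profile.

```bash
python3 - <<'E'
from fit import *
s=manip.state(); im=cv2.imread('pics/w3.png'); g=cv2.cvtColor(im,cv2.COLOR_BGR2GRAY)
q=np.array([545.2,53.6]); th=np.arange(-180,180,1.); t=np.radians(th)
for z,rs in ((126,(43,44,45)),(120,(43,44.5))):
  for r in rs:
    uv=proj("wrist",np.c_[q[0]+r*np.cos(t),q[1]+r*np.sin(t),np.full(360,z)],s).astype(np.float32)
    v=cv2.remap(g,uv[:,:1],uv[:,1:],cv2.INTER_LINEAR).ravel().astype(int)
    for a in (-39,81,-159):
        i=int(a+180); print(z,r,a,[int(v[(i+k)%360]) for k in range(-20,21,2)])
# gauge check by two views
(o1,d1),(o2,d2)=ray("top",(282.5,233)),ray("scene",(262,268))
A=np.c_[d1[0],-d2[0]]; k=np.linalg.lstsq(A,o2-o1,rcond=None)[0]; a,b=o1+d1[0]*k[0],o2+d2[0]*k[1]; print(a,b,np.degrees(np.arctan2(*((a+b)/2-[*q,0])[[1,0]])))
# held lid disc in same picture
e=cv2.Canny(g,60,150); ys,xs=np.nonzero(e[200:330,240:405]); c=np.c_[xs+240,ys+200]
z=s['ee_pos'][2]-35; P=plane("wrist",c,z,s)[:,:2]; print([ (f.round(2),n,tool(s,[*f[:2],z]).round(2)) for f,n in [fitc(P,s['ee_pos'][:2],36.5,.6)]])
E
```

```text
126 43 -39 [247, 246, 246, 246, 239, 194, 149, 138, 136, 132, 139, 129, 98, 76, 81, 88, 160, 181, 182, 185, 185]
126 43 81 [250, 250, 248, 248, 241, 132, 72, 73, 73, 74, 72, 72, 70, 70, 70, 85, 168, 191, 192, 193, 196]
126 43 -159 [249, 251, 250, 249, 242, 169, 161, 168, 171, 175, 176, 184, 189, 186, 191, 179, 171, 185, 180, 181, 179]
126 44 -39 [247, 247, 247, 248, 233, 147, 98, 102, 100, 97, 97, 96, 94, 89, 85, 90, 145, 158, 159, 161, 159]
126 44 81 [249, 250, 250, 249, 231, 126, 69, 71, 70, 72, 72, 71, 71, 70, 69, 81, 156, 173, 174, 176, 176]
126 44 -159 [249, 251, 251, 249, 233, 141, 115, 119, 125, 126, 133, 137, 152, 150, 151, 142, 156, 160, 154, 156, 153]
126 45 -39 [246, 246, 246, 248, 220, 130, 96, 94, 97, 97, 96, 96, 97, 95, 88, 89, 127, 133, 134, 136, 129]
126 45 81 [248, 250, 249, 250, 218, 116, 65, 71, 72, 69, 74, 73, 70, 71, 71, 87, 142, 151, 150, 151, 152]
126 45 -159 [249, 249, 250, 248, 220, 120, 94, 96, 92, 92, 95, 101, 111, 110, 108, 111, 141, 133, 131, 135, 130]
120 43 -39 [247, 246, 245, 245, 246, 223, 188, 174, 149, 132, 154, 164, 125, 85, 70, 77, 117, 195, 200, 202, 205]
120 43 81 [249, 248, 248, 248, 248, 151, 71, 71, 71, 71, 71, 71, 71, 71, 71, 103, 199, 219, 218, 219, 219]
120 43 -159 [250, 251, 249, 249, 228, 161, 178, 180, 181, 182, 185, 202, 193, 190, 200, 176, 182, 187, 182, 184, 181]
120 44.5 -39 [247, 247, 247, 247, 245, 196, 108, 101, 109, 99, 98, 99, 95, 87, 81, 86, 117, 165, 168, 171, 173]
120 44.5 81 [250, 250, 248, 248, 240, 123, 72, 73, 73, 73, 72, 72, 70, 70, 70, 103, 179, 192, 192, 193, 196]
120 44.5 -159 [249, 251, 250, 246, 204, 109, 113, 118, 115, 120, 122, 132, 139, 136, 136, 132, 156, 150, 147, 147, 143]
[520.14145182 113.71037477  61.4879615 ] [520.27368177 113.80717329  61.52433566] 112.56001150192942
[(array([487.15, -38.09,  36.07]), np.int64(232), array([ 1.59, -0.33, 35.  ]))]
```

Emit:
step_arm(
  series=[
    [[0,0,0,6.9,0],[0,0,0,6.9,0],[0,0,0,6.9,0],[0,0,0,6.9,0],[0,0,0,6.9,0],[0,0,0,0,0],[0,0,0,0,0]],
  ],
)

```text
time_s: 5.7
ee_pos: [486.8, -39.6, 293.0]
ee_rot: [-3.088, -0.58, 0.001]
contact_force: [-0.4, -1.0, -3.1]
width: 0.244
grasp_force: 63.4
```

```bash
python3 - <<'E'
from h import *
s=manip.state(); X=R.from_rotvec(s['ee_rot']).as_matrix(); print(s['ee_pos'],s['joints'].round(2),np.degrees(np.arctan2(X[1,0],X[0,0])),tool(s,[545.2,53.6,190]))
E
```

```text
[486.81395068 -39.55629799 292.96131299] [-0.08  0.08 -0.19  1.3  -0.    2.69] 21.283204334563585 [ 88.29249368 -65.58943574 102.91025247]
```

Emit:
step_arm(
  series=[
    [[20,-15,0,0,0],[30,-23,10,0,0],[27.5,-20,25,0,0],[10,-7.5,30,0,0],[0,0,25,0,0],[0,0,10,0,0],[0,0,0,0,0],[0,0,0,0,0],[0,0,0,0,0]],
  ],
)

```text
time_s: 6.6
ee_pos: [546.0, 53.7, 195.0]
ee_rot: [3.088, 0.578, 0.004]
contact_force: [0.3, -0.3, -2.2]
width: 0.247
grasp_force: 63.4
```

```bash
python3 - <<'E'
from h import *
s,im=snap("wrist","pics/w4.png"); X=R.from_rotvec(s['ee_rot']).as_matrix(); print(s['time_s'],s['ee_pos'],np.degrees(np.arctan2(X[1,0],X[0,0])),s['contact_force'],s['wrist_torque'])
cv2.imwrite("pics/w4c.png",cv2.resize(im[120:360,200:460],None,fx=2.5,fy=2.5,interpolation=cv2.INTER_CUBIC))
E
```

```text
6.6 [546.01060984  53.7314181  195.02865338] 21.19600261194137 [ 0.30140652 -0.26832348 -2.17052698] [ 0.03936486 -0.00500848 -0.01652922]
```

View pics/w4c.png

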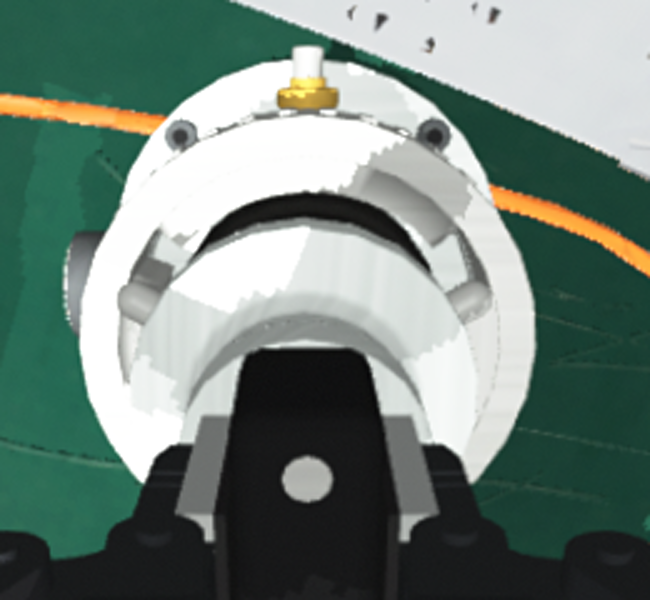

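The crop shows the brass nipple at (307,90) straight up the tool's x axis. The collar spans columns 80–535, the lid is centred near column 307, and the pins at (135,300) and (473,300) are symmetric to the gaps. The yaw and y are right, so I'll check the offset along tool x numerically.

```bash
python3 - <<'E'
from fit import *
s=manip.state(); im=cv2.imread('pics/w4.png'); g=cv2.cvtColor(im,cv2.COLOR_BGR2GRAY); e=cv2.Canny(g,40,110)
def run(nm,poly,z,R0,fix):
    m=np.zeros_like(e); cv2.fillPoly(m,[(np.array(poly)/2.5+[200,120]).astype(np.int32)],255)
    ys,xs=np.nonzero(e&m); P=plane("wrist",np.c_[xs,ys],z,s)[:,:2]
    t=np.array([tool(s,[*p,z])[:2] for p in P]); k=np.ones(len(t),bool); a=np.zeros(2)
    for _ in range(15):
        f=least_squares(lambda a:np.hypot(*(t[k]-a).T)-R0,a,loss='soft_l1',f_scale=.3); a=f.x; k=abs(np.hypot(*(t-a).T)-R0)<.7
    print(nm,z,a.round(2),k.sum(),len(k))
for z in (125.5,126.5): run("collar",[(60,240),(130,160),(300,100),(500,160),(560,300),(520,460),(500,450),(500,250),(310,125),(120,250),(110,440),(60,330)],z,56,1)
for z in (159,160,161): run("lid",[(190,250),(300,195),(425,260),(405,280),(300,240),(210,270)],z,36.5,1)
E
```

```text
collar 125.5 [-1.06 -0.79] 354 767
collar 126.5 [-1.05 -0.82] 332 767
lid 159 [ 0.83 -1.92] 107 205
lid 160 [ 1.   -1.93] 107 205
lid 161 [ 1.18 -1.91] 106 205
```

Emit:
step_arm(
  series=[
    [[-1.8,-0.5,0,0,0],[0,0,10,0,0],[0,0,10,0,0],[0,0,4,0,0],[0,0,2,0,0],[0,0,0,0,0],[0,0,0,0,0]],
  ],
)

```text
time_s: 7.35
ee_pos: [544.0, 54.5, 168.8]
ee_rot: [-3.087, -0.578, -0.004]
contact_force: [-1.0, 2.3, 11.3]
width: 0.249
grasp_force: 65.6
```

Emit:
step_arm(
  series=[
    [[0,0,2,0,0],[0,0,2,0,0],[0,0,1,0,0],[0,0,0,0,0],[0,0,0,0,0]],
  ],
)

```text
time_s: 7.85
ee_pos: [547.1, 55.6, 166.2]
ee_rot: [-3.086, -0.578, -0.015]
contact_force: [1.8, 4.1, 19.5]
width: 0.243
grasp_force: 67.7
```

Emit:
step_arm(
  series=[
    [[0,0,-4,0,0],[0,0,-3,0,0],[0,0,0,0,0],[0,0,0,0,0]],
  ],
)

```text
time_s: 8.25
ee_pos: [545.0, 54.0, 169.6]
ee_rot: [3.087, 0.578, 0.005]
contact_force: [6.2, 0.2, -0.3]
width: 0.249
grasp_force: 64.5
```

```bash
python3 - <<'E'
from h import *
s,im=snap("wrist","pics/w5.png"); _,sc=snap("scene","pics/s5.png"); X=R.from_rotvec(s['ee_rot']).as_matrix(); print(s['time_s'],s['ee_pos'],np.degrees(np.arctan2(X[1,0],X[0,0])),s['contact_force'],s['wrist_torque'],s['ee_rot'])
a=cv2.resize(im[140:340,215:435],(660,600),interpolation=cv2.INTER_CUBIC)[:390]
p=proj("scene",[545,54,130],s)[0].astype(int); b=cv2.resize(sc[p[1]-30:p[1]+22,p[0]-82:p[0]+83][:,:],(660,208),interpolation=cv2.INTER_CUBIC)
cv2.imwrite("pics/w5c.png",np.vstack([a,b]))
E
```

```text
8.25 [545.01501046  53.97013971 169.60764654] 21.217448216893462 [ 6.20972052  0.19472172 -0.2621116 ] [ 0.23520742 -1.48538342  0.05635698] [3.08737623 0.57827037 0.00535166]
```

View pics/w5c.png

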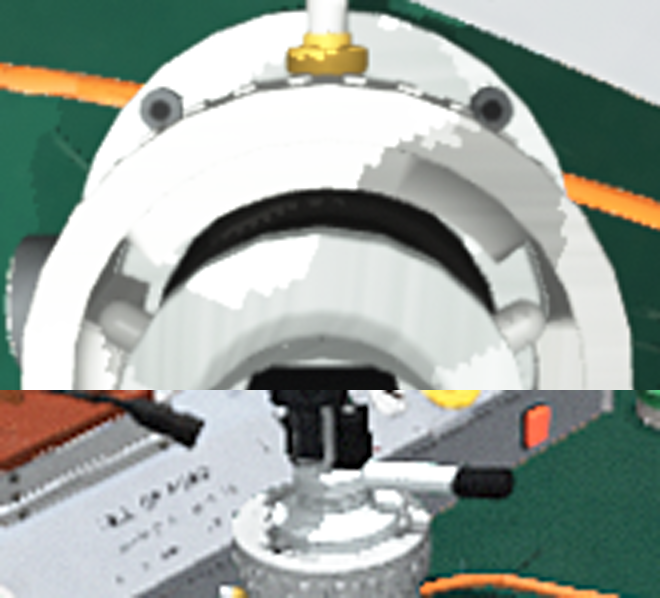

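```bash
python3 - <<'E'
from fit import *
s=dict(manip.state()); s['ee_pos']=np.array([545.015,53.970,169.608]); s['ee_rot']=np.array([3.08737623,0.57827037,0.00535166])
im=cv2.imread('pics/w5.png'); g=cv2.cvtColor(im,cv2.COLOR_BGR2GRAY); e=cv2.Canny(g,40,110)
def run(nm,poly,z,R0):
    m=np.zeros_like(e); cv2.fillPoly(m,[(np.array(poly)/3+[215,140]).astype(np.int32)],255)
    ys,xs=np.nonzero(e&m); P=plane("wrist",np.c_[xs,ys],z,s); t=tool(s,P)[:,:2]; k=np.ones(len(t),bool); a=np.zeros(2)
    for _ in range(15):
        f=least_squares(lambda a:np.hypot(*(t[k]-a).T)-R0,a,loss='soft_l1',f_scale=.3); a=f.x; k=abs(np.hypot(*(t-a).T)-R0)<.7
    print(nm,z,a.round(2),k.sum(),len(k))
run("collar",[(0,390),(20,260),(130,140),(320,65),(520,130),(620,250),(650,390),(600,390),(585,270),(320,110),(100,220),(50,390)],126,56)
run("lid",[(140,330),(200,250),(320,215),(440,250),(510,330),(490,345),(420,270),(320,240),(215,270),(155,350)],134.6,36.5)
for p in [(107,322),(540,325)]: print("pin tip",tool(s,plane("wrist",np.array(p)/3+[215,140],128.6,s)).round(1))
E
```

```text
collar 126 [-0.23 -0.14] 350 631
lid 134.6 [-4.35 -1.16] 167 253
pin tip [[ 15.4 -38.3  41. ]]
pin tip [[14.8 37.2 41.1]]
```

The wrist crop shows the pins at (107,322) and (540,325) sitting back toward the handle side of their gaps. The scene strip shows the handle end at (483,482). The lid seems to have pitched in the grip when its rear pin met the rim. I'll lift it clear and measure the pitch.

Emit:
step_arm(
  series=[
    [[0,0,-6,0,0],[0,0,-9,0,0],[0,0,0,0,0],[0,0,0,0,0]],
  ],
)

```text
time_s: 8.75
ee_pos: [542.7, 53.8, 184.1]
ee_rot: [3.088, 0.578, -0.001]
contact_force: [-0.3, 0.5, -3.5]
width: 0.245
grasp_force: 64.3
```

```bash
cat > pitch.py <<'E'
from fit import *
import sys
k=sys.argv[1]; s,im=snap("wrist",f"pics/w{k}.png"); _,sc=snap("scene",f"pics/s{k}.png")
X=R.from_rotvec(s['ee_rot']).as_matrix(); print(s['time_s'],s['ee_pos'].round(2),"yaw",np.degrees(np.arctan2(X[1,0],X[0,0])).round(2),s['contact_force'].round(1),s['wrist_torque'].round(2))
# handle end: dark blob in scene near expected place; its centre ray meets tool plane y=0
P=s['ee_pos']+X@[-88,0,12]; p=proj("scene",P)[0].astype(int)
r=sc[p[1]-30:p[1]+31,p[0]-30:p[0]+31]; m=(r.max(2)<55).astype(np.uint8)
n,l,st,ce=cv2.connectedComponentsWithStats(m)
for i in range(1,n):
    if st[i,4]>40:
        c=ce[i]+p-30; o,d=ray("scene",c); t=((s['ee_pos']-o)@X[:,1])/(d[0]@X[:,1]); print("dark",st[i],c.round(1),tool(s,o+d[0]*t).round(1),"expected",proj("scene",P)[0].round(1))
g=cv2.cvtColor(im,cv2.COLOR_BGR2GRAY); e=cv2.Canny(g,40,110); ys,xs=np.nonzero(e); c=np.c_[xs,ys]
c=c[(xs>215)&(xs<430)&(ys>130)&(ys<265)]
def run(nm,z,R0,a0,amin):
    t=tool(s,plane("wrist",c,z,s))[:,:2]; a=np.array(a0,float); b=np.degrees(np.arctan2((t-a)[:,1],(t-a)[:,0])); t=t[abs(b)<amin]
    k=abs(np.hypot(*(t-a).T)-R0)<5
    for tol in (3,2,1.5,1,.7,.7,.7,.7):
        a=least_squares(lambda a:np.hypot(*(t[k]-a).T)-R0,a,loss='soft_l1',f_scale=.3).x; k=abs(np.hypot(*(t-a).T)-R0)<tol
    print(nm,a.round(2),k.sum())
run("collar",126,56,(0,0),100)
for x0 in(-4,0): run("lid",s['ee_pos'][2]-35,36.5,(x0,0),48)
E
python3 pitch.py 6
```

```text
8.75 [542.72  53.79 184.12] yaw 21.21 [-0.3  0.5 -3.5] [0.   0.   0.02]
dark [ 0  9  5 16 60] [278.6 203. ] [-21.    0.  -11.2] expected [307.9 216.2]
dark [ 25  25  15   8 102] [309.3 214.1] [-91.3   0.    6.5] expected [307.9 216.2]
collar [2.17 0.59] 316
lid [-4.51 -1.36] 140
lid [-4.48 -1.34] 123
```

Emit:
step_arm(
  series=[
    [[3.5,0.7,0,0,0],[3.5,0.7,0,0,0],[0,0,4,0,0],[0,0,4,0,0],[0,0,0,0,0],[0,0,0,0,0]],
  ],
)

```text
time_s: 9.45
ee_pos: [549.8, 55.1, 176.0]
ee_rot: [-3.088, -0.578, 0.001]
contact_force: [1.3, 0.5, -3.1]
width: 0.243
grasp_force: 64.2
```

```bash
python3 pitch.py 7
```

```text
9.45 [549.8   55.08 175.96] yaw 21.22 [ 1.3  0.5 -3.1] [ 0.02 -0.07  0.04]
dark [ 0 10  4 16 49] [276.1 205.5] [-21.6  -0.  -12. ] expected [305.  218.8]
dark [ 24  25  15   8 102] [306.3 216.6] [-90.9   0.    6.1] expected [305.  218.8]
collar [-2.62 -2.07] 222
lid [-4.47 -1.28] 142
lid [ 0.06 -0.57] 140
```

Emit:
step_arm(
  series=[
    [[0,0,2,0,0],[0,0,2,0,0],[0,0,2,0,0],[0,0,2,0,0],[0,0,0,0,0]],
  ],
)

```text
time_s: 10.05
ee_pos: [549.9, 55.1, 167.9]
ee_rot: [-3.088, -0.578, 0.001]
contact_force: [-0.6, -0.3, -3.1]
width: 0.249
grasp_force: 64.2
```

Emit:
step_arm(
  series=[
    [[0,0,2,0,0],[0,0,2,0,0],[0,0,1,0,0],[0,0,0,0,0]],
  ],
)

```text
time_s: 10.45
ee_pos: [550.0, 55.1, 163.1]
ee_rot: [-3.088, -0.578, 0.001]
contact_force: [-0.8, -0.4, -3.4]
width: 0.248
grasp_force: 64.2
```

Emit:
step_arm(
  series=[
    [[0,0,1,0,0],[0,0,1,0,0],[0,0,1,0,0],[0,0,0,0,0]],
  ],
)

```text
time_s: 10.85
ee_pos: [550.0, 55.1, 160.1]
ee_rot: [-3.088, -0.578, 0.0]
contact_force: [-1.4, 0.2, -3.4]
width: 0.247
grasp_force: 64.2
```

Emit:
step_arm(
  series=[
    [[0,0,1,0,0],[0,0,0.7,0,0],[0,0,0.5,0,0],[0,0,0,0,0]],
  ],
)

```text
time_s: 11.25
ee_pos: [550.1, 55.1, 158.1]
ee_rot: [-3.088, -0.578, 0.0]
contact_force: [-0.6, -0.6, -3.0]
width: 0.25
grasp_force: 64.2
```

Pins are well inside the gaps. I'll release it here so it drops the last millimetre level, then back up and check.

Emit:
step_arm(
  series=[
    [[0,0,0,0,0.4],[0,0,0,0,0.5],[0,0,0,0,0.7],[0,0,0,0,1],[0,0,0,0,1],[0,0,0,0,1],[0,0,-20,0,1],[0,0,-40,0,1],[0,0,-40,0,1],[0,0,-30,0,1]],
  ],
)

```text
time_s: 12.25
ee_pos: [550.5, 55.1, 290.6]
ee_rot: [3.088, 0.578, 0.003]
contact_force: [-0.4, 0.1, 0.1]
width: 1.0
grasp_force: 0.0
```

Emit:
step_arm(
  series=[
    [[-30,0,-10,0,1],[-30,0,0,0,0],[0,0,0,0,0],[0,0,0,0,0]],
  ],
)

```text
time_s: 12.65
ee_pos: [494.2, 33.3, 298.5]
ee_rot: [3.088, 0.578, 0.002]
contact_force: [0.6, -0.1, -0.6]
width: 0.513
grasp_force: 0.0
```

```bash
python3 - <<'E'
from h import *
s,im=snap("wrist","pics/w8.png"); _,sc=snap("scene","pics/s8.png"); print(s['time_s'],s['ee_pos'],s['joints'].round(2),s['contact_force'],s['wrist_torque'])
p=proj("wrist",[545,54,126],s)[0].astype(int); print(p)
y0,x0=max(p[1]-75,0),p[0]-100
a=cv2.resize(im[y0:y0+200,x0:x0+200],(400,400)); q=proj("scene",[545,54,120])[0].astype(int)
b=cv2.resize(sc[q[1]-60:q[1]+73,q[0]-66:q[0]+67],(400,400),interpolation=cv2.INTER_CUBIC); cv2.imwrite("pics/w8c.png",np.hstack([a,b])); print(x0,y0,q)
E
```

```text
12.65 [494.19345652  33.28469961 298.48458576] [ 0.07  0.09 -0.17  1.31  0.    2.84] [ 0.62545151 -0.14499058 -0.59847953] [0.04730908 0.06511525 0.00855741]
[322 157]
222 82 [270 231]
```

View pics/w8c.png

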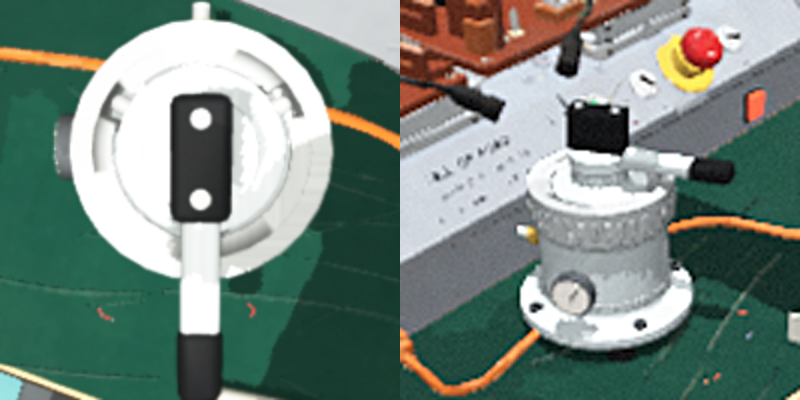

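The view shows the lid seated level in the collar with the handle at about 201 deg, the block at (200,157) in the left part and the gauge and nipple clear. I'll turn the tool 90 deg with the fingers shut and come down behind the handle end.

Emit:
step_arm(
  series=[
    [[0,0,0,-8.5,0],[0,0,0,-8.5,0],[0,0,0,-8.5,0],[0,0,0,-8.5,0],[0,0,0,-8.5,0],[0,0,0,-8.5,0],[0,0,0,-8.5,0],[0,0,0,-8.5,0],[0,0,0,-8.5,0],[0,0,0,-8.5,0]],
  ],
)

```text
time_s: 13.75
ee_pos: [494.9, 33.7, 297.5]
ee_rot: [-1.877, -2.518, 0.001]
contact_force: [-0.4, 0.1, 0.4]
width: 0.004
grasp_force: 0.0
```

Emit:
step_arm(
  series=[
    [[0,0,0,-5,0],[-16,-17,0,0,0],[-15,-16,30,0,0],[0,0,45,0,0],[0,0,45,0,0],[0,0,30,0,0],[0,0,14,0,0],[0,0,0,0,0],[0,0,0,0,0]],
  ],
)

```text
time_s: 14.65
ee_pos: [475.2, -7.3, 134.1]
ee_rot: [-1.774, -2.592, 0.0]
contact_force: [0.8, 0.3, 1.0]
width: 0.001
grasp_force: 0.0
```

```bash
cat > st.py <<'E'
from h import *
s=manip.state(); X=R.from_rotvec(s['ee_rot']).as_matrix(); c=np.array([544.9,54.0,0])
r=(s['ee_pos']-c)[:2]; F=X.T@s['contact_force']; M=X.T@s['wrist_torque']
print(round(s['time_s'],2),s['ee_pos'].round(1),"yaw",np.degrees(np.arctan2(X[1,0],X[0,0])).round(1),"pos angle",(np.degrees(np.arctan2(r[1],r[0]))%360).round(1),"r",np.hypot(*r).round(1),"Ftool",F.round(2),"Mtool",M.round(3),"tool pot",tool(s,[544.9,54,134]).round(1))
E
python3 st.py
```

```text
14.65 [475.2  -7.3 134.1] yaw 111.2 pos angle 221.3 r 92.8 Ftool [-0.06  0.88 -1.01] Mtool [-0.079 -0.035 -0.034] tool pot [31.8 87.2  0.1]
```

Emit:
step_arm(
  series=[
    [[3,0,0,0,0],[3,0,0,0,0],[2,0,0,0,0],[2,0,0,0,0],[1,0,0,0,0],[1,0,0,0,0],[0,0,0,0,0]],
  ],
)

```text
time_s: 15.35
ee_pos: [470.4, 3.7, 134.2]
ee_rot: [1.774, 2.592, -0.0]
contact_force: [0.1, -0.8, 0.2]
width: -0.002
grasp_force: 0.2
```

```bash
python3 st.py
```

```text
15.35 [470.4   3.7 134.2] yaw 111.2 pos angle 214.0 r 89.9 Ftool [-0.8  -0.16 -0.22] Mtool [ 0.042 -0.128 -0.02 ] tool pot [19.9 87.7  0.2]
```

Emit:
step_arm(
  series=[
    [[3.1,-0.7,0,2,0],[4.6,-1,0,3,0],[4.6,-1,0,3,0],[4.6,-1,0,3,0],[4.6,-1,0,3,0],[4.6,-1,0,3,0],[4.6,-1,0,3,0],[0,0,0,0,0]],
  ],
)

```text
time_s: 16.15
ee_pos: [456.9, 32.4, 134.1]
ee_rot: [-2.197, -2.245, 0.0]
contact_force: [0.2, 0.6, 1.2]
width: -0.002
grasp_force: 0.0
```

```bash
python3 st.py
```

```text
16.15 [456.9  32.4 134.1] yaw 91.2 pos angle 193.8 r 90.6 Ftool [ 0.59  0.17 -1.2 ] Mtool [-0.012 -0.026  0.018] tool pot [19.7 88.4  0.1]
```

```bash
cat > hy.py <<'E'
from h import *
import sys
s,im=snap("top","pics/t%s.png"%sys.argv[1]); c=np.array([544.9,54.0])
_,sc=snap("scene","pics/sc%s.png"%sys.argv[1])
for n,I in(("top",im),("scene",sc)):
    for yaw in range(100,206,4):
        t=np.radians(yaw); P=[[c[0]+r*np.cos(t),c[1]+r*np.sin(t),z] for r,z in((45,143),(62,143),(80,143),(88,143),(98,143))]
        v=proj(n,P).round().astype(int); print(n,yaw,[int(I[y,x].max()) for x,y in v])
E
python3 hy.py a
```

```text
top 100 [63, 128, 157, 149, 130]
top 104 [68, 134, 138, 89, 76]
top 108 [74, 136, 56, 53, 56]
top 112 [77, 134, 65, 55, 55]
top 116 [81, 131, 79, 54, 55]
top 120 [84, 126, 99, 53, 52]
top 124 [82, 105, 105, 53, 52]
top 128 [87, 78, 99, 82, 53]
top 132 [90, 80, 66, 76, 52]
top 136 [90, 82, 68, 62, 53]
top 140 [90, 87, 78, 74, 64]
top 144 [92, 87, 82, 81, 77]
top 148 [93, 92, 89, 85, 86]
top 152 [92, 93, 90, 90, 85]
top 156 [94, 92, 93, 92, 91]
top 160 [97, 98, 94, 93, 97]
top 164 [93, 93, 93, 97, 93]
top 168 [97, 95, 95, 95, 94]
top 172 [96, 97, 97, 97, 96]
top 176 [95, 97, 95, 94, 99]
top 180 [97, 96, 97, 95, 96]
top 184 [95, 93, 97, 97, 96]
top 188 [97, 96, 96, 95, 95]
top 192 [94, 95, 96, 93, 93]
top 196 [92, 93, 94, 93, 95]
top 200 [97, 93, 93, 93, 92]
top 204 [91, 89, 90, 89, 91]
scene 100 [254, 172, 160, 132, 117]
scene 104 [254, 255, 182, 150, 146]
scene 108 [243, 255, 251, 147, 135]
scene 112 [244, 255, 237, 159, 145]
scene 116 [239, 255, 251, 148, 164]
scene 120 [162, 254, 247, 174, 163]
scene 124 [153, 255, 236, 203, 216]
scene 128 [193, 255, 237, 205, 169]
scene 132 [170, 255, 241, 207, 166]
scene 136 [164, 255, 242, 198, 156]
scene 140 [165, 255, 242, 153, 160]
scene 144 [175, 255, 238, 194, 176]
scene 148 [160, 255, 243, 135, 147]
scene 152 [139, 165, 243, 129, 158]
scene 156 [148, 173, 252, 141, 102]
scene 160 [157, 162, 129, 105, 119]
scene 164 [165, 252, 110, 113, 94]
scene 168 [153, 125, 105, 120, 93]
scene 172 [178, 163, 15, 18, 33]
scene 176 [203, 214, 16, 18, 17]
scene 180 [255, 238, 29, 25, 35]
scene 184 [255, 255, 33, 39, 30]
scene 188 [254, 255, 31, 31, 21]
scene 192 [254, 144, 40, 76, 33]
scene 196 [255, 112, 59, 79, 34]
scene 200 [195, 118, 46, 36, 30]
scene 204 [195, 118, 127, 25, 38]
```

The handle end is at about 180 deg, so the finger is moving it. I'll continue in smaller steps.

Emit:
step_arm(
  series=[
    [[3.05,-0.7,0,2,0],[3.05,-0.7,0,2,0],[3.05,-0.7,0,2,0],[3.05,-0.7,0,2,0],[3.05,-0.7,0,2,0],[0,0,0,0,0]],
  ],
)

```text
time_s: 16.85
ee_pos: [454.2, 47.3, 133.9]
ee_rot: [-2.384, -2.046, 0.001]
contact_force: [-0.9, -0.6, -1.4]
width: 0.001
grasp_force: 0.3
```

```bash
python3 st.py
```

```text
16.85 [454.2  47.3 133.9] yaw 81.3 pos angle 184.2 r 90.9 Ftool [-0.75 -0.75  1.39] Mtool [ 0.037 -0.138  0.031] tool pot [20.4 88.6 -0.1]
```

Emit:
step_arm(
  series=[
    [[1.53,-0.35,0,1,0],[1.53,-0.35,0,1,0],[1.53,-0.35,0,1,0],[1.53,-0.35,0,1,0],[0,0,0,0,0]],
  ],
)

```text
time_s: 17.35
ee_pos: [454.0, 54.0, 134.1]
ee_rot: [-2.455, -1.96, 0.0]
contact_force: [-0.9, -1.1, -1.6]
width: 0.002
grasp_force: 0.6
```

```bash
python3 st.py
```

```text
17.35 [454.   54.  134.1] yaw 77.2 pos angle 180.0 r 90.9 Ftool [-1.31 -0.64  1.58] Mtool [ 0.025 -0.281 -0.022] tool pot [20.2 88.7  0. ]
```

Emit:
step_arm(
  series=[
    [[1.53,-0.35,0,1,0],[1.53,-0.35,0,1,0],[1.53,-0.35,0,1,0],[1.53,-0.35,0,1,0],[0,0,0,0,0]],
  ],
)

```text
time_s: 17.85
ee_pos: [454.2, 60.4, 134.1]
ee_rot: [-2.522, -1.873, -0.0]
contact_force: [-0.3, -1.4, -0.8]
width: -0.005
grasp_force: 0.6
```

```bash
python3 st.py
```

```text
17.85 [454.2  60.4 134.1] yaw 73.2 pos angle 176.0 r 90.9 Ftool [-1.39  0.12  0.79] Mtool [ 0.065 -0.273 -0.007] tool pot [20.1 88.7  0.1]
```

Emit:
step_arm(
  series=[
    [[1.53,-0.35,0,1,0],[1.53,-0.35,0,1,0],[1.53,-0.35,0,1,0],[1.53,-0.35,0,1,0],[0,0,0,0,0]],
  ],
)

```text
time_s: 18.35
ee_pos: [454.8, 66.6, 134.1]
ee_rot: [-2.586, -1.784, -0.0]
contact_force: [-0.2, -0.7, -0.8]
width: -0.0
grasp_force: 0.6
```

```bash
python3 st.py
```

```text
18.35 [454.8  66.6 134.1] yaw 69.2 pos angle 172.0 r 90.9 Ftool [-0.7   0.05  0.78] Mtool [ 0.029 -0.29  -0.022] tool pot [20.2 88.7  0.1]
```

Emit:
step_arm(
  series=[
    [[1.53,-0.35,0,1,0],[1.53,-0.35,0,1,0],[1.53,-0.35,0,1,0],[0,0,0,0,0]],
  ],
)

```text
time_s: 18.75
ee_pos: [455.6, 71.2, 134.1]
ee_rot: [-2.632, -1.715, -0.0]
contact_force: [-0.3, -1.0, -1.8]
width: 0.0
grasp_force: 0.7
```

```bash
python3 st.py
```

```text
18.75 [455.6  71.2 134.1] yaw 66.2 pos angle 169.1 r 91.0 Ftool [-1.02  0.13  1.83] Mtool [ 0.021 -0.281  0.013] tool pot [20.3 88.7  0.1]
```

Emit:
step_arm(
  series=[
    [[1.53,-0.35,0,1,0],[1.53,-0.35,0,1,0],[1.53,-0.35,0,1,0],[0,0,0,0,0]],
  ],
)

```text
time_s: 19.15
ee_pos: [456.6, 75.9, 134.1]
ee_rot: [-2.676, -1.646, -0.0]
contact_force: [-1.4, -1.1, -1.3]
width: 0.0
grasp_force: 0.7
```

```bash
python3 st.py
```

```text
19.15 [456.6  75.9 134.1] yaw 63.2 pos angle 166.1 r 91.0 Ftool [-1.6  -0.76  1.27] Mtool [-0.008 -0.298  0.02 ] tool pot [20.3 88.7  0.1]
```

Emit:
step_arm(
  series=[
    [[1.53,-0.35,0,1,0],[1.53,-0.35,0,1,0],[1.53,-0.35,0,1,0],[0,0,0,0,0]],
  ],
)

```text
time_s: 19.55
ee_pos: [457.8, 80.4, 134.1]
ee_rot: [-2.718, -1.575, -0.0]
contact_force: [-0.4, -0.5, -0.7]
width: -0.002
grasp_force: 0.8
```

```bash
python3 st.py
```

```text
19.55 [457.8  80.4 134.1] yaw 60.2 pos angle 163.1 r 91.0 Ftool [-0.64 -0.04  0.67] Mtool [ 0.038 -0.351 -0.005] tool pot [20.4 88.7  0.1]
```

Emit:
step_arm(
  series=[
    [[1.53,-0.35,0,1,0],[1.53,-0.35,0,1,0],[1.53,-0.35,0,1,0],[0,0,0,0,0]],
  ],
)

```text
time_s: 19.95
ee_pos: [459.3, 84.9, 134.1]
ee_rot: [-2.758, -1.503, -0.0]
contact_force: [-0.8, -1.0, -0.9]
width: -0.001
grasp_force: 0.8
```

```bash
python3 st.py
```

```text
19.95 [459.3  84.9 134.1] yaw 57.2 pos angle 160.2 r 91.0 Ftool [-1.22 -0.13  0.9 ] Mtool [ 0.033 -0.319 -0.013] tool pot [20.4 88.7  0.1]
```

Emit:
step_arm(
  series=[
    [[1.53,-0.35,0,1,0],[1.53,-0.35,0,1,0],[1.53,-0.35,0,1,0],[0,0,0,0,0]],
  ],
)

```text
time_s: 20.35
ee_pos: [460.9, 89.3, 134.1]
ee_rot: [-2.796, -1.431, -0.0]
contact_force: [-0.9, -1.3, -1.8]
width: -0.003
grasp_force: 0.8
```

```bash
python3 st.py
```

```text
20.35 [460.9  89.3 134.1] yaw 54.2 pos angle 157.2 r 91.1 Ftool [-1.59 -0.01  1.8 ] Mtool [-0.006 -0.388 -0.002] tool pot [20.5 88.7  0.1]
```

Emit:
step_arm(
  series=[
    [[1.53,-0.35,0,1,0],[1.53,-0.35,0,1,0],[1.53,-0.35,0,1,0],[0,0,0,0,0]],
  ],
)

```text
time_s: 20.75
ee_pos: [462.8, 93.5, 134.0]
ee_rot: [-2.833, -1.357, 0.0]
contact_force: [-1.3, -2.4, -2.1]
width: -0.002
grasp_force: 1.2
```

```bash
python3 st.py
```

```text
20.75 [462.8  93.5 134. ] yaw 51.2 pos angle 154.3 r 91.1 Ftool [-2.63  0.51  2.14] Mtool [-0.077 -0.607  0.027] tool pot [20.7 88.7  0. ]
```

The firm seal has been met at about 58–60 deg. Smaller steps now.

Emit:
step_arm(
  series=[
    [[1.53,-0.35,0,1,0],[1.53,-0.35,0,1,0],[1.53,-0.35,0,1,0],[0,0,0,0,0],[0,0,0,0,0]],
  ],
)

```text
time_s: 21.25
ee_pos: [464.8, 97.6, 134.0]
ee_rot: [-2.867, -1.283, 0.0]
contact_force: [-2.4, -3.4, -2.5]
width: 0.002
grasp_force: 1.6
```

```bash
python3 st.py
```

```text
21.25 [464.8  97.6 134. ] yaw 48.2 pos angle 151.4 r 91.2 Ftool [-4.13  0.42  2.47] Mtool [-0.068 -0.663  0.023] tool pot [20.8 88.8 -0. ]
```

Emit:
step_arm(
  series=[
    [[1.53,-0.35,0,1,0],[1.53,-0.35,0,1,0],[0,0,0,0,0],[0,0,0,0,0]],
  ],
)

```text
time_s: 21.65
ee_pos: [466.3, 100.2, 134.0]
ee_rot: [-2.889, -1.233, 0.0]
contact_force: [-2.3, -3.8, -2.4]
width: -0.002
grasp_force: 1.9
```

```bash
python3 st.py
```

```text
21.65 [466.3 100.2 134. ] yaw 46.2 pos angle 149.5 r 91.1 Ftool [-4.36  0.98  2.4 ] Mtool [-0.201 -0.863  0.028] tool pot [21.  88.7 -0. ]
```

Emit:
step_arm(
  series=[
    [[1.53,-0.37,0,1,0],[1.53,-0.37,0,1,0],[0,0,0,0,0],[0,0,0,0,0]],
  ],
)

```text
time_s: 22.05
ee_pos: [467.7, 102.6, 133.9]
ee_rot: [2.91, 1.182, -0.001]
contact_force: [-1.6, -5.1, -3.1]
width: -0.002
grasp_force: 2.4
```

```bash
python3 st.py
```

```text
22.05 [467.7 102.6 133.9] yaw 44.2 pos angle 147.8 r 91.2 Ftool [-4.71  2.54  3.12] Mtool [-0.344 -1.064  0.002] tool pot [21.5 88.7 -0.1]
```

Emit:
step_arm(
  series=[
    [[0,0,0,0,0]],
  ],
)

```text
time_s: 22.15
ee_pos: [467.7, 102.6, 133.9]
ee_rot: [2.91, 1.182, -0.001]
contact_force: [-1.7, -3.7, -3.7]
width: -0.002
grasp_force: 2.4
```

```bash
python3 st.py
```

```text
22.15 [467.7 102.6 133.9] yaw 44.2 pos angle 147.8 r 91.2 Ftool [-3.79  1.43  3.7 ] Mtool [-0.302 -1.056 -0.006] tool pot [21.5 88.6 -0.1]
```

Emit:
step_arm(
  series=[
    [[1.53,-0.37,0,1,0],[1.53,-0.37,0,1,0],[0,0,0,0,0],[0,0,0,0,0]],
  ],
)

```text
time_s: 22.55
ee_pos: [469.2, 105.0, 133.8]
ee_rot: [2.93, 1.13, -0.002]
contact_force: [-3.2, -5.7, -4.1]
width: -0.0
grasp_force: 2.7
```

```bash
python3 st.py
```

```text
22.55 [469.2 105.  133.8] yaw 42.2 pos angle 146.0 r 91.3 Ftool [-6.15  2.09  4.14] Mtool [-0.434 -1.161  0.031] tool pot [21.8 88.6 -0.2]
```

Emit:
step_arm(
  series=[
    [[1.53,-0.37,0,1,0],[0,0,0,0,0],[0,0,0,0,0]],
  ],
)

```text
time_s: 22.85
ee_pos: [469.9, 106.1, 133.7]
ee_rot: [2.94, 1.104, -0.003]
contact_force: [-2.6, -5.4, -3.6]
width: 0.001
grasp_force: 3.0
```

```bash
python3 st.py
```

```text
22.85 [469.9 106.1 133.7] yaw 41.2 pos angle 145.2 r 91.3 Ftool [-5.46  2.33  3.61] Mtool [-0.564 -1.313  0.011] tool pot [22.1 88.6 -0.3]
```

Emit:
step_arm(
  series=[
    [[1.5,-0.1,0,0.8,0],[1.5,-0.1,0,0.8,0],[0,0,0,0,0],[0,0,0,0,0]],
  ],
)

```text
time_s: 23.25
ee_pos: [471.5, 108.2, 133.6]
ee_rot: [2.955, 1.064, -0.004]
contact_force: [-4.0, -5.9, -2.3]
width: -0.002
grasp_force: 3.4
```

```bash
python3 st.py
```

```text
23.25 [471.5 108.2 133.6] yaw 39.6 pos angle 143.5 r 91.2 Ftool [-6.81  2.02  2.32] Mtool [-0.349 -1.459 -0.017] tool pot [22.  88.5 -0.5]
```

Emit:
step_arm(
  series=[
    [[1.0,0,0,0.5,0],[0,0,0,0,0],[0,0,0,0,0]],
  ],
)

```text
time_s: 23.55
ee_pos: [471.9, 108.7, 133.5]
ee_rot: [2.96, 1.051, -0.005]
contact_force: [-5.2, -6.9, -1.0]
width: 0.003
grasp_force: 4.0
```

```bash
python3 st.py
```

```text
23.55 [471.9 108.7 133.5] yaw 39.1 pos angle 143.2 r 91.3 Ftool [-8.43  2.09  1.01] Mtool [-0.308 -1.654 -0.035] tool pot [22.2 88.5 -0.6]
```

Emit:
step_arm(
  series=[
    [[0,0,0,0,0]],
  ],
)

```text
time_s: 23.65
ee_pos: [471.9, 108.7, 133.5]
ee_rot: [2.96, 1.051, -0.005]
contact_force: [-4.4, -6.1, -1.2]
width: -0.002
grasp_force: 4.0
```

```bash
python3 st.py
```

```text
23.65 [471.9 108.7 133.5] yaw 39.1 pos angle 143.2 r 91.2 Ftool [-7.22  1.97  1.2 ] Mtool [-0.307 -1.685 -0.029] tool pot [22.2 88.5 -0.6]
```

Emit:
step_arm(
  series=[
    [[0,0,0,0,0]],
  ],
)

```text
time_s: 23.75
ee_pos: [471.9, 108.7, 133.5]
ee_rot: [2.96, 1.051, -0.005]
contact_force: [-5.9, -6.1, -1.6]
width: -0.004
grasp_force: 4.0
```

```bash
python3 st.py
```

```text
23.75 [471.9 108.7 133.5] yaw 39.1 pos angle 143.2 r 91.2 Ftool [-8.41  1.07  1.66] Mtool [-0.301 -1.755 -0.004] tool pot [22.2 88.5 -0.6]
```

Emit:
step_arm(
  series=[
    [[0,0,0,0,0]],
  ],
)

```text
time_s: 23.85
ee_pos: [471.9, 108.7, 133.5]
ee_rot: [2.96, 1.051, -0.005]
contact_force: [-5.5, -6.6, -1.4]
width: 0.0
grasp_force: 4.0
```

```bash
python3 st.py
```

```text
23.85 [471.9 108.7 133.5] yaw 39.1 pos angle 143.2 r 91.2 Ftool [-8.44  1.63  1.4 ] Mtool [-0.292 -1.707 -0.   ] tool pot [22.2 88.5 -0.6]
```

Emit:
step_arm(
  series=[
    [[1.0,0,0,0.5,0],[0,0,0,0,0],[0,0,0,0,0]],
  ],
)

```text
time_s: 24.15
ee_pos: [472.5, 109.4, 133.5]
ee_rot: [2.965, 1.038, -0.006]
contact_force: [-5.5, -6.3, -1.4]
width: 0.0
grasp_force: 4.1
```

```bash
python3 st.py
```

```text
24.15 [472.5 109.4 133.5] yaw 38.6 pos angle 142.6 r 91.2 Ftool [-8.16  1.49  1.47] Mtool [-0.202 -1.704 -0.005] tool pot [22.  88.5 -0.7]
```

Emit:
step_arm(
  series=[
    [[0,0,0,0,0]],
  ],
)

```text
time_s: 24.25
ee_pos: [472.5, 109.4, 133.4]
ee_rot: [2.965, 1.038, -0.006]
contact_force: [-6.2, -5.6, -2.0]
width: 0.002
grasp_force: 4.1
```

```bash
python3 st.py
```

```text
24.25 [472.5 109.4 133.4] yaw 38.6 pos angle 142.6 r 91.2 Ftool [-8.35  0.52  2.07] Mtool [-0.159 -1.666  0.012] tool pot [22.  88.5 -0.7]
```

Emit:
step_arm(
  series=[
    [[0,0,0,0,0]],
  ],
)

```text
time_s: 24.35
ee_pos: [472.5, 109.4, 133.4]
ee_rot: [2.965, 1.038, -0.006]
contact_force: [-5.7, -4.4, -1.6]
width: 0.002
grasp_force: 4.1
```

```bash
python3 st.py
```

```text
24.35 [472.5 109.4 133.4] yaw 38.6 pos angle 142.6 r 91.2 Ftool [-7.25 -0.1   1.61] Mtool [-0.203 -1.756 -0.013] tool pot [22.  88.5 -0.7]
```

Emit:
step_arm(
  series=[
    [[1.5,-0.1,0,0.8,0],[0,0,0,0,0],[0,0,0,0,0]],
  ],
)

```text
time_s: 24.65
ee_pos: [473.5, 110.5, 133.4]
ee_rot: [2.972, 1.017, -0.006]
contact_force: [-6.2, -5.7, -3.7]
width: 0.001
grasp_force: 4.1
```

```bash
python3 st.py
```

```text
24.65 [473.5 110.5 133.4] yaw 37.8 pos angle 141.7 r 91.1 Ftool [-8.39  0.74  3.73] Mtool [-0.135 -1.737 -0.007] tool pot [21.8 88.4 -0.8]
```

Emit:
step_arm(
  series=[
    [[0,0,0,0,0]],
  ],
)

```text
time_s: 24.75
ee_pos: [473.4, 110.6, 133.4]
ee_rot: [2.972, 1.017, -0.006]
contact_force: [-7.2, -4.5, -2.3]
width: -0.006
grasp_force: 4.1
```

```bash
python3 st.py
```

```text
24.75 [473.4 110.6 133.4] yaw 37.8 pos angle 141.6 r 91.1 Ftool [-8.44 -0.92  2.38] Mtool [-0.068 -1.744 -0.027] tool pot [21.8 88.5 -0.8]
```

Emit:
step_arm(
  series=[
    [[0,0,0,0,0]],
  ],
)

```text
time_s: 24.85
ee_pos: [473.5, 110.5, 133.4]
ee_rot: [2.972, 1.017, -0.006]
contact_force: [-6.3, -4.7, -3.0]
width: -0.003
grasp_force: 4.1
```

```bash
python3 st.py
```

```text
24.85 [473.5 110.5 133.4] yaw 37.8 pos angle 141.7 r 91.1 Ftool [-7.85 -0.2   3.03] Mtool [-0.101 -1.731  0.024] tool pot [21.8 88.4 -0.8]
```

Emit:
step_arm(
  series=[
    [[1.5,-0.2,0,0.8,0],[0,0,0,0,0],[0,0,0,0,0]],
  ],
)

```text
time_s: 25.15
ee_pos: [474.4, 111.6, 133.3]
ee_rot: [2.979, 0.997, -0.007]
contact_force: [-6.6, -5.9, -1.8]
width: -0.001
grasp_force: 4.1
```

```bash
python3 st.py
```

```text
25.15 [474.4 111.6 133.3] yaw 37.0 pos angle 140.8 r 91.1 Ftool [-8.86  0.73  1.84] Mtool [-0.156 -1.822 -0.024] tool pot [21.7 88.5 -0.9]
```

Emit:
step_arm(
  series=[
    [[0,0,0,0,0]],
  ],
)

```text
time_s: 25.25
ee_pos: [474.4, 111.6, 133.3]
ee_rot: [-2.979, -0.997, 0.006]
contact_force: [-6.9, -4.8, -2.6]
width: 0.003
grasp_force: 4.1
```

```bash
python3 st.py
```

```text
25.25 [474.4 111.6 133.3] yaw 37.0 pos angle 140.7 r 91.1 Ftool [-8.36 -0.34  2.67] Mtool [-0.088 -1.778  0.031] tool pot [21.6 88.5 -0.9]
```

Emit:
step_arm(
  series=[
    [[0,0,0,0,0]],
  ],
)

```text
time_s: 25.35
ee_pos: [474.4, 111.6, 133.3]
ee_rot: [2.979, 0.997, -0.006]
contact_force: [-6.0, -5.8, -2.3]
width: -0.001
grasp_force: 4.1
```

```bash
python3 st.py
```

```text
25.35 [474.4 111.6 133.3] yaw 37.0 pos angle 140.7 r 91.0 Ftool [-8.26  1.04  2.31] Mtool [-0.134 -1.746  0.02 ] tool pot [21.6 88.4 -0.9]
```

```bash
python3 - <<'E'
from h import *
s,im=snap("wrist","pics/w9.png"); _,sc=snap("scene","pics/s9.png"); _,tp=snap("top","pics/t9.png")
X=R.from_rotvec(s['ee_rot']).as_matrix(); print(X.round(4))
c=np.array([544.9,54.0])
for n,I in(("scene",sc),("wrist",im)):
  for r,z in((50,136),(56,136),(62,136),(66,136),(88,139)):
    y=np.arange(100,160,2); t=np.radians(y); v=proj(n,np.c_[c[0]+r*np.cos(t),c[1]+r*np.sin(t),np.full(len(y),z)],s).round().astype(int)
    print(n,r,[(int(a),int(I[q,p].min())) if 0<=p<640 and 0<=q<480 else None for a,(p,q) in zip(y,v)])
# block screws (white spots on dark) in wrist view -> yaw
b=proj("wrist",[c[0],c[1],107.5-6+77],s)[0]; print("block px",b)
g=cv2.cvtColor(im,cv2.COLOR_BGR2GRAY); x,y=b.astype(int); y0,x0=max(0,y-60),max(0,x-60); d=(g[y0:y+60,x0:x+60]<60).astype(np.uint8)
n,l,st,ce=cv2.connectedComponentsWithStats(d)
for i in range(1,n):
    if st[i,4]>150:
        cc=cv2.findContours((l==i).astype(np.uint8),cv2.RETR_EXTERNAL,cv2.CHAIN_APPROX_NONE)[0][0][:,0]+[x0,y0]
        W=plane("wrist",cc,107.5-6+77,s)[:,:2].astype(np.float32); print(st[i],cv2.minAreaRect(W))
E
```

```text
[[ 0.7987  0.6017 -0.0038]
 [ 0.6017 -0.7987 -0.0013]
 [-0.0038 -0.0013 -1.    ]]
scene 50 [(100, 162), (102, 166), (104, 166), (106, 175), (108, 175), (110, 182), (112, 182), (114, 166), (116, 168), (118, 167), (120, 167), (122, 166), (124, 172), (126, 175), (128, 178), (130, 178), (132, 152), (134, 125), (136, 54), (138, 22), (140, 22), (142, 20), (144, 33), (146, 31), (148, 33), (150, 24), (152, 36), (154, 102), (156, 102), (158, 109)]
scene 56 [(100, 180), (102, 180), (104, 142), (106, 136), (108, 144), (110, 144), (112, 144), (114, 153), (116, 165), (118, 172), (120, 152), (122, 71), (124, 67), (126, 67), (128, 69), (130, 94), (132, 97), (134, 133), (136, 68), (138, 20), (140, 26), (142, 27), (144, 24), (146, 24), (148, 24), (150, 13), (152, 118), (154, 124), (156, 127), (158, 127)]
scene 62 [(100, 164), (102, 187), (104, 176), (106, 140), (108, 127), (110, 127), (112, 116), (114, 146), (116, 130), (118, 63), (120, 7), (122, 7), (124, 0), (126, 2), (128, 0), (130, 0), (132, 51), (134, 131), (136, 71), (138, 21), (140, 26), (142, 29), (144, 27), (146, 24), (148, 7), (150, 112), (
[... 2019 characters left out ...]
26, 233), (128, 236), (130, 231), (132, 233), (134, 232), (136, 135), (138, 41), (140, 29), (142, 29), (144, 31), (146, 28), (148, 30), (150, 29), (152, 32), (154, 31), (156, 30), (158, 29)]
wrist 88 [(100, 42), (102, 39), (104, 47), (106, 45), (108, 31), (110, 46), (112, 28), (114, 28), (116, 27), (118, 29), (120, 36), (122, 23), (124, 31), (126, 35), (128, 30), (130, 27), (132, 26), (134, 47), (136, 113), (138, 128), (140, 126), (142, 126), (144, 127), (146, 30), (148, 28), (150, 29), (152, 29), (154, 29), (156, 28), (158, 30)]
block px [577.76349575 301.64068418]
[   0    5  105   84 6995] ((546.4972534179688, 60.98616027832031), (29.557296752929688, 50.716304779052734), 37.4581184387207)
```

Emit:
step_arm(
  series=[
    [[1.5,-0.2,0.3,0.8,0],[0,0,0,0,0],[0,0,0,0,0]],
  ],
)

```text
time_s: 25.8
ee_pos: [475.4, 112.7, 133.1]
ee_rot: [-2.986, -0.976, 0.006]
contact_force: [-7.7, -5.4, -0.8]
width: 0.003
grasp_force: 4.4
```

```bash
python3 st.py
```

```text
25.8 [475.4 112.7 133.1] yaw 36.2 pos angle 139.8 r 91.0 Ftool [-9.38 -0.19  0.86] Mtool [-0.017 -1.842  0.015] tool pot [21.4 88.5 -1.1]
```

Emit:
step_arm(
  series=[
    [[0,0,0,0,0]],
  ],
)

```text
time_s: 25.9
ee_pos: [475.4, 112.8, 133.2]
ee_rot: [-2.986, -0.976, 0.006]
contact_force: [-6.4, -6.0, -0.3]
width: -0.001
grasp_force: 4.4
```

```bash
python3 st.py
```

```text
25.9 [475.4 112.8 133.2] yaw 36.2 pos angle 139.8 r 91.0 Ftool [-8.73  1.11  0.32] Mtool [ 0.    -1.914 -0.043] tool pot [21.4 88.5 -1.1]
```

Emit:
step_arm(
  series=[
    [[0,0,0,0,0]],
  ],
)

```text
time_s: 26.0
ee_pos: [475.4, 112.8, 133.2]
ee_rot: [-2.986, -0.976, 0.006]
contact_force: [-8.6, -5.0, -0.7]
width: 0.0
grasp_force: 4.4
```

```bash
python3 st.py
```

```text
26.0 [475.4 112.8 133.2] yaw 36.2 pos angle 139.8 r 91.0 Ftool [-9.9  -1.1   0.73] Mtool [-0.037 -1.888 -0.003] tool pot [21.4 88.4 -1. ]
```

Emit:
step_arm(
  series=[
    [[0,0,0,0,0]],
  ],
)

```text
time_s: 26.1
ee_pos: [475.4, 112.8, 133.2]
ee_rot: [-2.986, -0.976, 0.006]
contact_force: [-6.7, -5.2, -0.8]
width: 0.002
grasp_force: 4.4
```

```bash
python3 st.py
```

```text
26.1 [475.4 112.8 133.2] yaw 36.2 pos angle 139.8 r 91.0 Ftool [-8.49  0.25  0.87] Mtool [ 0.02  -1.821 -0.004] tool pot [21.4 88.5 -1. ]
```

The push is steady at about 9.1 N, which is hand-tight. I'll back off, rise clear and check that the lid stays.

Emit:
step_arm(
  series=[
    [[-5,0,0,0,0],[-10,0,0,0,0],[-10,0,0,0,0],[0,0,-30,0,0],[0,0,-40,0,0],[0,0,-40,0,0],[-20,-10,-20,0,0],[0,0,0,0,0],[0,0,0,0,0],[0,0,0,0,0]],
  ],
)

```text
time_s: 27.1
ee_pos: [435.2, 94.8, 262.9]
ee_rot: [-2.986, -0.976, 0.001]
contact_force: [-0.9, 0.2, -1.0]
width: 0.001
grasp_force: 0.0
```

```bash
python3 st.py; python3 - <<'E'
from h import *
s,sc=snap("scene","pics/s10.png"); print(s['dq'].round(3))
c=np.array([544.9,54.0]); y=np.arange(100,160,2); t=np.radians(y)
for r,z in((80,138),(88,138)):
    v=proj("scene",np.c_[c[0]+r*np.cos(t),c[1]+r*np.sin(t),np.full(len(y),z)]).round().astype(int); print([(int(a),int(sc[q,p].min())) for a,(p,q) in zip(y,v)])
# bystanders: compare with the first scene picture
d=cv2.absdiff(sc,cv2.imread('pics/scene0.png')).max(2)
for n,P in (("jar",(591,373,40)),("tin",(599,-409,20)),("gauge",(418,326,16))):
    p=proj("scene",P)[0].astype(int); print(n,p,d[p[1]-22:p[1]+22,p[0]-22:p[0]+22].mean().round(1))
E
```

```text
27.1 [435.2  94.8 262.9] yaw 36.2 pos angle 159.6 r 117.1 Ftool [-0.6  -0.65  1.05] Mtool [ 0.011 -0.071 -0.008] tool pot [ 64.5  97.8 128.9]
[ 0.     0.016 -0.001  0.002 -0.003 -0.001]
[(100, 121), (102, 141), (104, 141), (106, 144), (108, 128), (110, 139), (112, 136), (114, 145), (116, 160), (118, 154), (120, 69), (122, 35), (124, 27), (126, 26), (128, 26), (130, 25), (132, 0), (134, 191), (136, 207), (138, 198), (140, 176), (142, 119), (144, 115), (146, 142), (148, 117), (150, 117), (152, 121), (154, 123), (156, 121), (158, 114)]
[(100, 147), (102, 142), (104, 126), (106, 154), (108, 137), (110, 164), (112, 162), (114, 153), (116, 173), (118, 171), (120, 28), (122, 25), (124, 32), (126, 36), (128, 30), (130, 18), (132, 17), (134, 157), (136, 152), (138, 148), (140, 148), (142, 150), (144, 123), (146, 122), (148, 120), (150, 125), (152, 125), (154, 125), (156, 110), (158, 112)]
jar [146 322] 12.4
tin [358 196] 15.5
gauge [227 355] 8.4
```

```bash
python3 -c "
from rig import job
print(job.finish_job())"
```

```text
the job is handed in; nothing more can be done
None
```

The lid is seated and its handle was swung about 75 deg clockwise to a steady push of about 9.1 N; it stayed there when released. The first lowering caught the collar rim and had to be redone, nothing nearby was touched, and I handed the job in at about 27 s.

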